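# Lock a printing block into the proofing bed with its cam knob

## Robot

A 6-joint arm with a two-finger parallel gripper is mounted at the origin on the work surface. World frame = base frame: x ahead of the robot, y to its left, z up, the work surface at z = 0. Lengths are in m, angles in rad, forces in N, time in s.
With the tool pointing down it reaches from about 0.35 to 0.95 m from the base axis. Payload 17.4 kg.
Tool frame: the origin (TCP) lies on the mounting face of the last link; the fingertips stand 186 mm ahead of it and the grasp point (between the pads) lies 167 mm ahead of it (ctrl.grip_point_offset is the distance from the TCP to the grasp point, in m); z points along the fingers, y is the line along which they close (so a half turn about z gives the same grasp; the last joint's range is limited). The gripper opens to 93 mm and grips with 3 to 60 N. Pads are 15 mm wide; open, the fingers measure 128 mm over their backs; the gripper's body (75 mm by 188 mm) begins 65 mm behind the grasp point.
Start: joints at [-1.142, 0.116, 1.442, -0, 1.584, -0.038], TCP at [0.304, -0.603, 0.405] pointing down, gripper open.
Joint ranges: [-2.83, 2.83], [-0.83, 2.19], [0.07, 2.5], [-1.14, 4.28], [0.01, 3], [-2.97, 2.97]. Speed limits (rad/s): [1.89, 1.89, 2.22, 3.14, 3.14, 3.14].

## Interface

Orientations are given as a 3x3 rotation matrix whose columns are the frame's x, y, z axes.
In Python, from workcell import ctrl gives the robot as it stands.
- The arm moves only by the tool drive_tool, never from a script. Its argument "motion" is a list of rows, each a list of 6 numbers: the shift along the tool's x, y, z normalised to -1 to 1, where 1 is 0.02 m, then the turn, a rotation vector about the tool's x, y, z normalised to -1 to 1, where 1 is 0.08 rad. In form: [[x, y, z, wx, wy, wz], ...]. A call has 1 to 20 rows; each row shifts and turns the commanded pose from where the row before left it, along the tool's axes as they then stand; what a row does not reach is not made up. A row lasts 1/12 s, in which the tool goes at most 41.7 mm and 7.16 degrees, less where a joint would pass 70% of its speed; a pose out of reach is approached as far as the arm can. A call with a number of a shift or a turn outside -1 to 1 is refused whole. A call with a gripper value outside its range is refused whole. "grip" is the opening, from 0 (shut) to 1 (fully open), set as the call begins (left out, the last holds). The fingers move at their own pace and stop on an object; "force" is the grip in N (left out, the last holds). Time passes only in rows, so rows that do not move let the fingers close. It gives the time, the measured TCP pose, the force, the opening and the grip force at its end, in the units of the state.
- ctrl.get_state(): the state, without advancing time (a new reading comes with each control period).
- ctrl.read_camera(name): name is "side" or "top" or "wrist"; returns a dict with "image" (420x560x3 uint8, red, green, blue), "fx", "fy", "cx", "cy" (pixels), "rvec" (rotation vector, rad) and "tvec" (3), from world to camera coordinates, as OpenCV has them. Camera axes: x right, y down, z forward; pixel columns grow to the right and rows downward; lengths in m; the calibration is good to about 2 mm. A picture is of the moment at which its call begins. There is no depth.
- ctrl.hand_in(): hands the job in; it is judged then, once.
Trained networks look in a picture, given as the dict that the camera call returned (one of the last four; its "shot" number tells which), for a name from the list of things; names that differ only in an ending like _2 or _b are one class to them, and where a whole thing is asked for, a point or a joint stands for the part that bears it (a point fixed in the world has none). Each returns a list of dicts, best first, with "score" (0 to 1); they miss things now and then, are a little off and sometimes report something else, mostly with a low value. They report only what shows in the picture. A call takes as long as a camera call. They do not tell look-alikes from the thing itself.
- ctrl.recognise(picture, label): "position" ([x, y, z] in m, in world coordinates, good to about 4 mm: the middle of the surface that is visible of it).
- ctrl.trace(picture, label): "region" (420x560 bool, what is visible of it).
- ctrl.tip_of(picture, label): "position" ([x, y, z] in m, in world coordinates, good to about 4 mm: a listed point, or the origin of a listed thing).
The state is a dict: "time_s": time; "joint_positions": joint angles; "qvel": joint speeds; "tau": joint torques, N m; "position": TCP position; "tcp_rot": TCP orientation; "force": force on the tool from outside, world axes, zero at the start; "wrist_torque": the same for the moment, N m; "gripper_width": opening from 0.0 (shut) to 1.0 (fully open); "gripper_force": force on a finger pad.
Only numpy, scipy, OpenCV 4.12 (cv2) and the standard library are available. Lean on these libraries where they do the work, as an engineer would, in place of code of your own. Each camera call takes 0.05 s, during which the arm holds its last target. There are 200 camera calls.

## Task

Take the mid-sized wooden printing block (the 56 by 80 mm one), lay it face up in the proofing bed and slide it gently home so that it is flush against both low metal stops. Then turn the bed's knob clockwise until the sprung jaw drops in and clamps the block; feel for that point and do not force the cam on past it. Let go of everything, and leave the other things on the bench where they are.

Things in the scene. Friction and masses are not known exactly. Their poses are not given: they have to be found in the camera images.
- bed: Proofing bed, fixed to the bench: plywood board 170 (x) x 310 (y) x 15 mm. Origin: centre of the board's underside, at bench height; z up. Two low metal stops stand on the board towards its -y end; the grey cam housing, 100 mm (x) x 130 mm (y from 2 to 132 mm), top 49 mm above the bench, stands towards its +y end, with the knob on it.
- end_stop (a point): Middle of the top edge of the end stop's face: an aluminium strip 90 mm long (along x) and 8 mm high on the board. The face looks to the bed's +y and lies at bed y = -135 mm. Axes as the bed's.
- side_stop (a point): Middle of the top edge of the side stop's face: an aluminium strip 60 mm long (along y), 13 mm thick and 8 mm high on the board. The face looks to the bed's -x and lies at bed x = +28 mm. Axes as the bed's.
- home (a point): Point on the board's top (15 mm above the bench) where the block's origin lies when the block is flush against both stops: bed frame (0, -95, 15) mm; axes as the bed's. The block's long side then lies along the bed's y (either way round).
- block: The printing block to be clamped: wood with a dark grey lino face on top, 56 (x) x 80 (y) x 32 mm high, about 0.12 kg. Origin: centre of its underside; z up; it starts flat on the bench, face up. Take it across its 56 mm; in the bed keep the fingertips more than 8 mm above the board, to clear the stops.
- jaw: Sprung aluminium jaw: pad 44 (x) x 12 (y) mm, 17 to 39 mm above the bench, on two rods that run into the housing; slides along the bed's y. Origin: on its clamping face (looks to -y), at board height. Held open by the cam it is at bed y = -47 mm, 8 mm off a block that lies home; dropped, a spring holds it at y = -55 mm against the block with about 16 N.
- knob: Black knob on the housing: disc 44 mm across, 8 mm high, bearing an upright bar 44 mm long (along the knob's own x), 14 mm thick, from 61 to 93 mm above the bench. Origin: on the upright turning axis, 53 mm above the bench. Turns clockwise from above. Starts 0 to 0.3 rad clockwise of the bed's x axis; end stops at 0 and 2.7 rad.
- knob_grip (a point): Point on the knob's axis in the middle of the bar's height, 79 mm above the bench: where to take the bar, across its 14 mm. Axes as the knob's.
- cam_axis (a point): Knob's axis at the housing's top. The cam inside is unseen and its setting varies: the jaw begins to drop 0.7 to 1.6 rad clockwise of the bed's x and is in some 0.2 rad later. The knob takes about 0.12 N m on the cam's rim; as the jaw drops, its spring draws the knob on; once in, the notch's far wall blocks it (over 0.3 N m within 0.03 rad, 1 N m forces it). Let go there, it stays.
- small_block: Bystander: wooden lino block 50 x 50 x 32 mm, origin at the centre of its underside.
- long_block: Bystander: wooden lino block 44 (x) x 120 (y) x 32 mm, origin at the centre of its underside.
- ink_can: Bystander: ink can 72 mm across, 75 mm high, origin at the centre of its underside.
- brush_jar: Bystander: white jar of brushes, 76 mm across, jar 100 mm and brushes up to 230 mm high, origin at the centre of its underside.
- ink_roller: Bystander: lying hand ink roller, 100 mm wide drum, about 170 mm long, 36 mm high, origin under the drum's middle.
- palette_knife: Bystander: palette knife 200 mm long, lying flat.
Mind the look-alikes: they are no part of the job. What is shaped like the block but green or yellow is not meant.

How it is judged:
By the outcome, as a careful person would: the job done as asked, in the order asked, and still so for the second after the job is handed in, with the robot touching nothing.
It also fails if it takes over 64 s, if anything falls off the work surface, if the arm or the gripper's body presses on something with over 40 N, if the wrist force passes 120 N, or if a joint passes its speed limit or range.

## Working session

There is one attempt and no reset: what is moved stays moved. The work goes in short steps, Python scripts to look and compute and a tool call to move; the robot and the scene stay as the last step left them, time stands still between calls to the robot, and variables do not carry over. Pictures are saved under pics/ and viewed, at most 10 in all, crops included, and the job is handed in when it is done.

Besides the shell and the picture viewer there is one more tool, called after "Call:" in YAML: its name, and indented under it one key for each argument. drive_tool: Moves the arm, as the interface text tells. Scaled input: -1 to 1 covers 0.02 m each way for a shift and 0.08 rad each way for a turn. Its arguments: {"type":"object","properties":{"motion":{"type":"array"},"grip":{"type":"number"},"force":{"type":"number"}},"required":["motion"]}

```bash
mkdir -p pics; ls; cat > h.py <<'E'
import numpy as np,cv2
from workcell import ctrl
def cam(n,f=None):
    p=ctrl.read_camera(n)
    if f: cv2.imwrite('pics/'+f,cv2.cvtColor(p['image'],cv2.COLOR_RGB2BGR))
    return p
def KRt(p):
    return np.array([[p['fx'],0,p['cx']],[0,p['fy'],p['cy']],[0,0,1.]]),cv2.Rodrigues(np.array(p['rvec'],float))[0],np.array(p['tvec'],float).ravel()
def px(p,X):
    K,R,t=KRt(p); c=K@(R@np.array(X,float)+t); return (c[:2]/c[2])
def unpx(p,uv,z):
    K,R,t=KRt(p); d=R.T@np.linalg.solve(K,[uv[0],uv[1],1.]); o=-R.T@t
    return o+d*(z-o[2])/d[2]
E
python3 - <<'E'
from h import *
a=cam('top','top.png'); b=cam('side','side.png')
for p,n in((a,'top'),(b,'side')):
  for l in ['bed','block','end_stop','side_stop','home','jaw','knob','knob_grip','small_block','long_block']:
    for d in ctrl.tip_of(p,l)[:4]:
      print(n,l,round(d['score'],2),np.round(d['position'],3),px(p,d['position']).round())
cv2.imwrite('pics/both.png',cv2.cvtColor(np.vstack([a['image'],b['image']]),cv2.COLOR_RGB2BGR)[:,:])
print(ctrl.get_state())
E
```

```text
pics
top bed 0.65 [ 0.594 -0.152  0.002] [342. 204.]
top block 0.96 [ 0.313  0.478 -0.002] [150. 284.]
top block 0.91 [0.822 0.243 0.005] [226. 134.]
top block 0.88 [ 0.385  0.006 -0.   ] [293. 265.]
top block 0.81 [0.347 0.308 0.005] [201. 275.]
top end_stop 0.79 [ 0.57  -0.285  0.02 ] [383. 212.]
top side_stop 0.7 [ 0.605 -0.248  0.027] [372. 201.]
top home 0.9 [ 0.574 -0.245  0.012] [370. 210.]
top home 0.69 [ 0.793  0.099 -0.002] [268. 144.]
top jaw 0.45 [ 0.586 -0.198  0.016] [356. 206.]
top jaw 0.28 [ 0.606 -0.086  0.052] [323. 198.]
top jaw 0.2 [0.432 0.184 0.003] [240. 250.]
top knob 0.68 [ 0.607 -0.089  0.052] [324. 198.]
top knob_grip 0.7 [ 0.608 -0.083  0.078] [323. 196.]
top small_block 0.69 [0.432 0.185 0.003] [239. 250.]
top long_block 0.69 [ 0.494  0.328 -0.   ] [197. 230.]
side bed 0.81 [ 0.592 -0.152  0.002] [268. 184.]
side block 0.89 [ 0.304  0.476 -0.001] [349. 342.]
side block 0.87 [ 0.348  0.311 -0.001] [334. 293.]
side block 0.79 [ 0.382  0.01  -0.003] [325. 220.]
side block 0.6 [ 0.823  0.239 -0.002] [183. 263.]
side end_stop 0.95 [ 0.567 -0.283  0.024] [278. 
[... 662 characters left out ...]
8400443e+00, -3.78078894e-02]), 'qvel': array([ 0.00149881, -0.00118333,  0.00133769,  0.00121024, -0.0004805 ,
       -0.00075952]), 'tau': array([-4.42359496e-04, -7.21010327e+01, -6.22776890e+01,  7.79464957e-02,
        1.80373213e-02, -1.62297269e-06]), 'position': array([ 0.30374903, -0.60279094,  0.40475693]), 'tcp_rot': array([[ 8.93019466e-01,  4.50018036e-01,  1.09109546e-05],
       [ 4.50018036e-01, -8.93019466e-01,  1.44214522e-06],
       [ 1.03926862e-05,  3.62226259e-06, -1.00000000e+00]]), 'force': array([0.23555257, 0.65814592, 0.11007138]), 'wrist_torque': array([ 1.77079898e-05, -6.39918290e-03,  5.98924069e-03]), 'gripper_force': 0.0, 'gripper_width': 1.0016370495590263}
```

View pics/top.png

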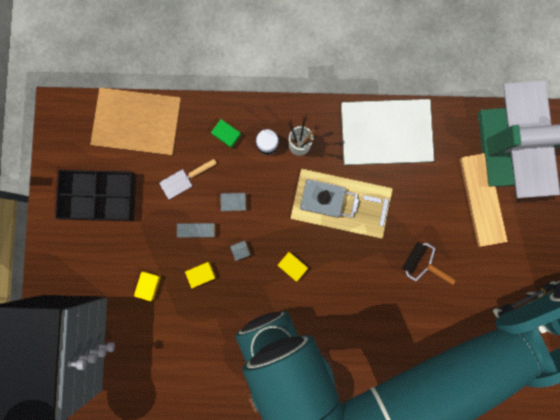

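View pics/side.png

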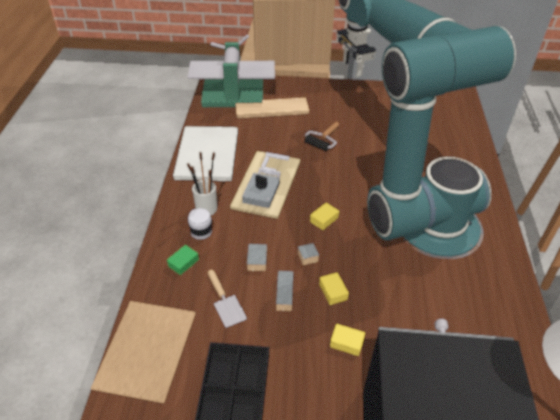

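Candidates (top view): grey mid-sized block at (233,202); yellow at (293,266), (200,275) and (147,286); green at (226,133); grey long block at (196,230); grey small block at (240,251). The grey one at (233,202), which is (257,257) in the side view, fits the description. I'll check it in a crop and measure its yaw.

```bash
python3 - <<'E'
from h import *
a=cam('top'); 
im=a['image']
print(unpx(a,(233,202),.032))
c=im[185:265,170:290]; cv2.imwrite('pics/crop.png',cv2.cvtColor(cv2.resize(c,None,fx=6,fy=6,interpolation=cv2.INTER_CUBIC),cv2.COLOR_RGB2BGR))
hsv=cv2.cvtColor(im,cv2.COLOR_RGB2HSV)
sub=hsv[188:216,215:252]; m=(sub[...,1]<90).astype(np.uint8)
n,l,s,ce=cv2.connectedComponentsWithStats(m); k=1+np.argmax(s[1:,4])
ys,xs=np.where(l==k); print(s[k])
P=np.array([unpx(a,(x+215,y+188),.032)[:2] for x,y in zip(xs,ys)])
r=cv2.minAreaRect((P*1000).astype(np.float32)); print(r, P.mean(0))
# bed board outline
print(hsv[180,330],hsv[215,300])
for d in ctrl.tip_of(a,'block'): print(d['score'],d['position'])
E
```

```text
[0.5882296 0.2084169 0.032    ]
[  5   4  26  19 467]
((591.3271484375, 210.21470642089844), (59.37200927734375, 82.09886932373047), 1.7553019523620605) [0.59005752 0.20991817]
[ 23 104 232] [ 24 100 239]
0.86 [0.8203, 0.2442, 0.0034]
0.77 [0.3101, 0.4767, -0.0001]
0.68 [0.3494, 0.3037, 0.0017]
0.62 [0.3837, 0.0046, 0.0026]
0.61 [0.5903, 0.2027, -0.0013]
```

View pics/crop.png

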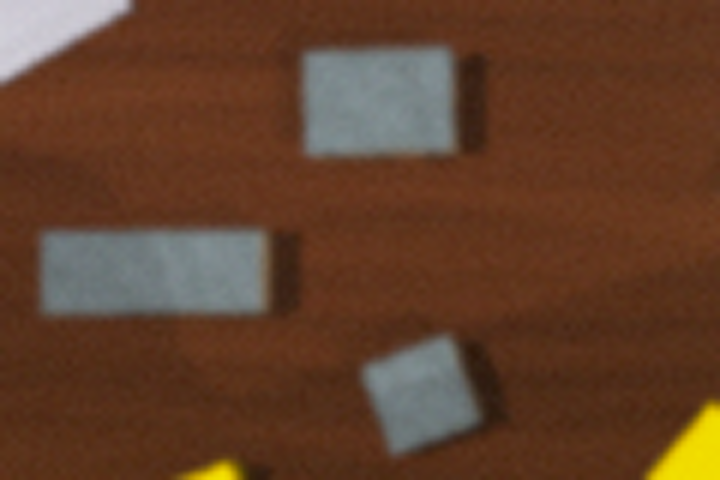

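The crop shows the grey 56×80 block at about (233,202) in the top view, centre (0.590, 0.207), with its 56 mm along world x. I'll stop over the bed on the way to look closer.

Call:
drive_tool:
  motion:
    - [1,-0.53,0,0,0,0]
    - [1,-0.53,0,0,0,0]
    - [1,-0.53,0,0,0,0]
    - [1,-0.53,0,0,0,0]
    - [1,-0.53,0,0,0,0]
    - [1,-0.53,0,0,0,0]
    - [1,-0.53,0,0,0,0]
    - [1,-0.53,0,0,0,0]
    - [1,-0.53,0,0,0,0]
    - [1,-0.53,0,0,0,0]
    - [1,-0.53,0,0,0,0]
    - [1,-0.53,0,0,0,0]
    - [1,-0.53,0,0,0,0]
    - [1,-0.53,0,0,0,0]
    - [1,-0.53,0,0,0,0]
    - [1,-0.53,0,0,0,0]
    - [1,-0.53,0,0,0,0]
    - [1,-0.53,0,0,0,0]
    - [1,-0.53,0,0,0,0]
    - [1,-0.53,0,0,0,0]
  grip: 1
  force: 20

```text
time_s: 2.87
position: [0.5661, -0.2324, 0.4049]
tcp_rot: [[0.893, 0.45, 0.0], [0.45, -0.893, -0.0], [0.0, 0.0, -1.0]]
force: [-0.6, -0.1, -0.2]
gripper_width: 1.002
gripper_force: 0.0
```

Call:
drive_tool:
  motion:
    - [0,0,0,0,0,-1]
    - [0,0,0,0,0,-1]
    - [0,0,0,0,0,-1]
    - [0,0,0,0,0,-1]
    - [0,0,0,0,0,-1]
    - [0,0,0,0,0,-1]
    - [0,0,0,0,0,-1]
    - [0,0,0,0,0,-1]
    - [0,0,0,0,0,-1]
    - [0,0,0,0,0,-1]
    - [0,0,0,0,0,-1]
    - [0,0,0,0,0,-0.45]
    - [0,0,0,0,0,0]

```text
time_s: 3.95
position: [0.5655, -0.2335, 0.4048]
tcp_rot: [[0.185, 0.983, 0.0], [0.983, -0.185, -0.0], [-0.0, 0.0, -1.0]]
force: [1.1, 0.5, -1.0]
gripper_width: 0.998
gripper_force: 0.0
```

```bash
python3 - <<'E'
from h import *
p=cam('wrist','w1.png'); t=cam('top'); s=cam('side')
st=ctrl.get_state(); print(st['time_s'],st['position'],st['tcp_rot'].round(3).tolist(),st['joint_positions'].round(2))
for q,n in((p,'w'),(t,'t'),(s,'s')):
 for l in ['bed','end_stop','side_stop','home','jaw','knob','knob_grip']:
  for d in ctrl.tip_of(q,l)[:1]:
    print(n,l,round(d['score'],2),np.round(d['position'],4),px(q,d['position']).round())
E
```

```text
4.1 [ 0.56555405 -0.23346935  0.40477397] [[0.189, 0.982, 0.0], [0.982, -0.189, -0.0], [-0.0, 0.0, -1.0]] [-0.43 -0.02  1.58  0.    1.58 -0.24]
w bed 0.55 [ 0.5985 -0.1496  0.0014] [291. 116.]
w end_stop 0.61 [ 0.5663 -0.2852  0.0239] [286. 233.]
w side_stop 0.88 [ 0.6058 -0.2493  0.0205] [312. 199.]
w home 0.65 [ 0.5776 -0.2417  0.0156] [288. 196.]
w jaw 0.86 [ 0.5902 -0.1995  0.0142] [292. 160.]
w knob 0.74 [ 0.6091 -0.0886  0.0549] [294.  48.]
w knob_grip 0.64 [ 0.6081 -0.0858  0.0765] [293.  39.]
t bed 0.8 [ 0.595  -0.1549  0.0021] [343. 204.]
t end_stop 0.93 [ 0.5713 -0.2834  0.0205] [382. 211.]
t side_stop 0.76 [ 0.6044 -0.2495  0.025 ] [372. 201.]
t home 0.97 [ 0.5793 -0.243   0.0142] [370. 209.]
t jaw 0.51 [ 0.5838 -0.1983  0.014 ] [356. 207.]
t knob 0.56 [ 0.679   0.3566 -0.0012] [191. 175.]
t knob_grip 0.63 [ 0.6073 -0.0853  0.0794] [324. 197.]
s bed 0.65 [ 0.5948 -0.1516  0.0007] [267. 184.]
s end_stop 0.88 [ 0.5677 -0.2861  0.0217] [278. 156.]
s side_stop 0.87 [ 0.6056 -0.2511  0.0223] [267. 162.]
s home 0.91 [ 0.5745 -0.2442  0.013 ] [275. 165.]
s jaw 0.6 [ 0.5875 -0.1939  0.0193] [270. 173.]
s knob 0.7 [ 0.6102 -0.0845  0.0531] [261. 186.]
s knob_grip 0.64 [ 0.6095 -0.0872  0.0767] [261. 180.]
```

View pics/w1.png

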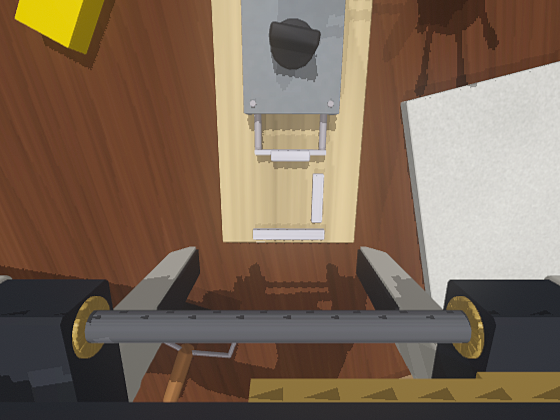

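The wrist view shows the bed square to the tool: end stop at (288,233), side stop (317,198), jaw (290,155), knob (294,42). I'll enlarge it to fit the bed pose.

```bash
python3 - <<'E'
import cv2
i=cv2.imread('pics/w1.png')[110:250,205:375]
i=cv2.resize(i,None,fx=4,fy=4,interpolation=cv2.INTER_CUBIC)
cv2.imwrite('pics/w1c.png',i)
E
```

```text
(no output)
```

View pics/w1c.png

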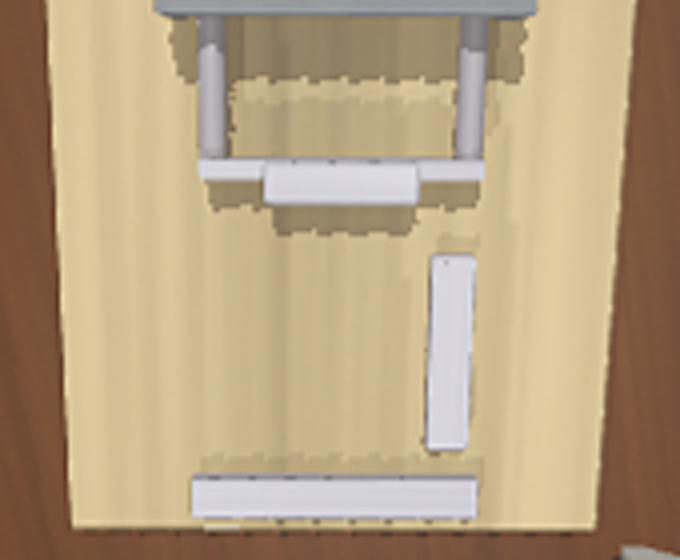

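```bash
cat >> h.py <<'E'
def bed2w(b,P):
    c,s=np.cos(b[2]),np.sin(b[2]); P=np.array(P,float)
    return np.array([b[0]+c*P[0]-s*P[1],b[1]+s*P[0]+c*P[1],P[2]])
E
python3 - <<'E'
from h import *
from scipy.optimize import least_squares
p=cam('wrist')
f=lambda u,v:(205+u/4,110+v/4)
obs=[(f(73,525),(-.085,-.155,.015)),(f(596,528),(.085,-.155,.015)),(f(193,478),(-.045,-.135,.023)),(f(476,477),(.045,-.135,.023))]
ln=[(f(47,0),-.085,.015),(f(636,0),.085,.015),(f(431,256),.028,.023),(f(427,447),.028,.023)]
def loc(b,uv,z):
    w=unpx(p,uv,z); c,s=np.cos(b[2]),np.sin(b[2]); d=w[:2]-b[:2]
    return np.array([c*d[0]+s*d[1],-s*d[0]+c*d[1]])
def r(b):
    o=[]
    for uv,P in obs: o+=list(loc(b,uv,P[2])-P[:2])
    for uv,x,z in ln: o.append(loc(b,uv,z)[0]-x)
    return np.array(o)*1000
R=least_squares(r,[.595,-.152,-.188]); print(R.x,r(R.x).round(1))
b=R.x
print('side y',[loc(b,uv,.023).round(4) for uv,_,_ in ln[2:]])
for P in [(0,-.135,.023),(0.028,-.1,.023),(0,-.095,.015),(0,-.047,.015)]: print(bed2w(b,P))
k=(0.608,-0.0865); d=np.array(k)-b[:2];c,s=np.cos(b[2]),np.sin(b[2]);print('knob in bed',c*d[0]+s*d[1],-s*d[0]+c*d[1])
for uv in [(271,32),(318,36)]: print('bar',loc(b,uv,.093))
E
```

```text
[ 0.59674162 -0.14931251 -0.19125304] [ 0.8  0.5 -0.2  0.   0.5 -0.6 -1.1  0.   0.7 -0.4 -0.6  0.3]
side y [array([ 0.0274, -0.0658]), array([ 0.0283, -0.1252])]
[ 0.57107957 -0.28185103  0.023     ]
[ 0.60522217 -0.25281169  0.023     ]
[ 0.57868314 -0.24258036  0.015     ]
[ 0.58780743 -0.19545555  0.015     ]
knob in bed -0.000886877773493026 0.0638073372338876
bar [-0.02031601  0.06551707]
bar [0.01971603 0.06262347]
```

Call:
drive_tool:
  motion:
    - [1,-0.135,0,0,0,0]
    - [1,-0.135,0,0,0,0]
    - [1,-0.135,0,0,0,0]
    - [1,-0.135,0,0,0,0]
    - [1,-0.135,0,0,0,0]
    - [1,-0.135,0,0,0,0]
    - [1,-0.135,0,0,0,0]
    - [1,-0.135,0,0,0,0]
    - [1,-0.135,0,0,0,0]
    - [1,-0.135,0,0,0,0]
    - [1,-0.135,0,0,0,0]
    - [1,-0.135,0,0,0,0]
    - [1,-0.135,0,0,0,0]
    - [1,-0.135,0,0,0,0]
    - [1,-0.135,0,0,0,0]
    - [1,-0.135,0,0,0,0]
    - [1,-0.135,0,0,0,0]
    - [1,-0.135,0,0,0,0]
    - [1,-0.135,0,0,0,0]
    - [1,-0.135,0,0,0,0]

```text
time_s: 6.87
position: [0.5872, 0.1706, 0.4048]
tcp_rot: [[0.187, 0.982, 0.0], [0.982, -0.187, 0.0], [0.0, 0.0, -1.0]]
force: [0.3, 0.1, -0.1]
gripper_width: 1.003
gripper_force: 0.0
```

Call:
drive_tool:
  motion:
    - [0.93,-0.13,0.5,0,0,0]
    - [0.93,-0.13,1,0,0,0]
    - [0,0,1,0,0,-0.92]
    - [0,0,1,0,0,-0.92]
    - [0,0,1,0,0,-0.92]
    - [0,0,0,0,0,0]
    - [0,0,0,0,0,0]

```text
time_s: 7.45
position: [0.5891, 0.2071, 0.3143]
tcp_rot: [[-0.03, 1.0, -0.002], [1.0, 0.03, -0.0], [-0.0, -0.002, -1.0]]
force: [-0.4, 1.0, 0.5]
gripper_width: 1.0
gripper_force: 0.0
```

```bash
python3 - <<'E'
from h import *
p=cam('wrist','w2.png'); s=cam('side')
st=ctrl.get_state(); print(st['time_s'],st['position'],st['tcp_rot'].round(3).tolist())
for q in (p,s):
 for d in ctrl.tip_of(q,'block')[:4]: print(round(d['score'],2),np.round(d['position'],4),px(q,d['position']).round())
for d in ctrl.trace(p,'block')[:3]:
  m=d['region'].astype(np.uint8); ys,xs=np.where(m); print(d['score'],xs.min(),xs.max(),ys.min(),ys.max())
  P=np.array([unpx(p,(x,y),.032)[:2] for x,y in zip(xs,ys)],np.float32)*1000; print(cv2.minAreaRect(P))
E
```

```text
7.55 [0.58936592 0.20708784 0.31635311] [[-0.03, 1.0, 0.002], [1.0, 0.03, 0.0], [0.0, 0.002, -1.0]]
0.92 [0.8197 0.2445 0.0041] [520. 177.]
0.78 [0.5873 0.2089 0.0019] [276. 205.]
0.93 [ 0.3072  0.477  -0.0028] [348. 342.]
0.85 [ 0.3836  0.0112 -0.0026] [324. 221.]
0.84 [ 0.3487  0.314  -0.002 ] [334. 294.]
0.79 [ 0.8255  0.2375 -0.004 ] [183. 263.]
0.97 0 64 25 143
((389.00433349609375, 302.1101989746094), (90.59514617919922, 51.119693756103516), 77.70315551757812)
0.92 469 559 128 238
((810.5414428710938, 243.59600830078125), (84.81443786621094, 76.70648193359375), 55.59821701049805)
0.72 247 311 164 255
((590.4798583984375, 210.98097229003906), (56.469486236572266, 83.73820495605469), 3.6652190685272217)
```

View pics/w2.png

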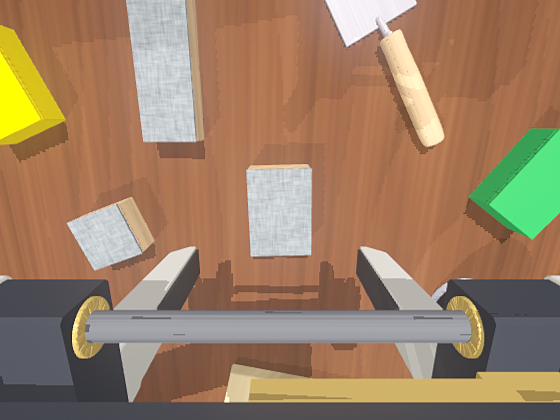

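The wrist view shows the grey block centred between the fingers: top face (247–311, 167–256), about 56×80 mm, centre (0.590, 0.209). I'll go down and grip.

Call:
drive_tool:
  motion:
    - [0.1,0.04,1,0,0,0]
    - [0,0,1,0,0,0]
    - [0,0,1,0,0,0]
    - [0,0,1,0,0,0]
    - [0,0,0.8,0,0,0]
    - [0,0,0.6,0,0,0]
    - [0,0,0.45,0,0,0]
    - [0,0,0,0,0,0]
    - [0,0,0,0,0,0]

```text
time_s: 8.45
position: [0.59, 0.2092, 0.1982]
tcp_rot: [[-0.033, 0.999, 0.0], [0.999, 0.033, 0.0], [0.0, 0.0, -1.0]]
force: [0.8, -0.5, 0.2]
gripper_width: 0.999
gripper_force: 0.0
```

Call:
drive_tool:
  motion:
    - [0,0,0,0,0,0]
    - [0,0,0,0,0,0]
    - [0,0,0,0,0,0]
    - [0,0,0,0,0,0]
    - [0,0,0,0,0,0]
    - [0,0,0,0,0,0]
    - [0,0,0,0,0,0]
    - [0,0,0,0,0,0]
  grip: 0
  force: 20

```text
time_s: 9.12
position: [0.5899, 0.2091, 0.1979]
tcp_rot: [[-0.033, 0.999, 0.0], [0.999, 0.033, 0.0], [0.0, 0.0, -1.0]]
force: [-0.8, -0.3, 1.7]
gripper_width: 0.604
gripper_force: 19.9
```

Call:
drive_tool:
  motion:
    - [0,0,-0.5,0,0,0]
    - [0,0,-1,0,0,0]
    - [0,0,-1,0,0,0]
    - [0,0,-1,0,0,0]
    - [0,0,-1,0,0,0]
    - [0,0,-1,0,0,0]
    - [0,0,-1,0,0,0]
    - [0,0,0,0,0,0.93]
    - [0,0,0,0,0,0.93]
    - [0,0,0,0,0,0.94]
    - [-1,0.158,0,0,0,0]
    - [-1,0.158,0,0,0,0]
    - [-1,0.158,0,0,0,0]
    - [-1,0.158,0,0,0,0]
    - [-1,0.158,0,0,0,0]
    - [-1,0.158,0,0,0,0]
    - [-1,0.158,0,0,0,0]
    - [-1,0.158,0,0,0,0]
    - [-1,0.158,0,0,0,0]
    - [-1,0.158,0,0,0,0]

```text
time_s: 10.78
position: [0.5826, 0.0058, 0.3283]
tcp_rot: [[0.19, 0.982, 0.0], [0.982, -0.19, 0.0], [0.0, 0.0, -1.0]]
force: [0.3, -0.1, -1.6]
gripper_width: 0.598
gripper_force: 19.9
```

Call:
drive_tool:
  motion:
    - [-1,0.158,0,0,0,0]
    - [-1,0.158,0,0,0,0]
    - [-1,0.158,0,0,0,0]
    - [-1,0.158,0,0,0,0]
    - [-1,0.158,0,0,0,0]
    - [-1,0.158,0,0,0,0]
    - [-1,0.158,0,0,0,0]
    - [-1,0.158,0,0,0,0]
    - [-1,0.158,0,0,0,0]
    - [-1,0.158,0,0,0,0]
    - [-1,0.158,0,0,0,0]
    - [-1,0.158,0,0,0,0]
    - [-0.08,0,0,0,0,0]
    - [0,0,0,0,0,0]
    - [0,0,0,0,0,0]
    - [0,0,0,0,0,0]

```text
time_s: 12.12
position: [0.5742, -0.2369, 0.328]
tcp_rot: [[0.189, 0.982, 0.0], [0.982, -0.189, 0.0], [0.0, 0.0, -1.0]]
force: [-0.6, 1.0, -0.4]
gripper_width: 0.603
gripper_force: 19.9
```

```bash
python3 - <<'E'
from h import *
p=cam('wrist','w3.png')
st=ctrl.get_state(); print(st['time_s'],st['position'],st['tcp_rot'].round(3).tolist(),st['force'],st['gripper_force'])
b=[0.59674,-0.14931,-0.19125]
T=st['position'];z=T[2]-.198+.032
for d in ctrl.tip_of(p,'block')[:2]: print(round(d['score'],2),np.round(d['position'],4),px(p,d['position']).round())
# predicted top face corners if block centred on the TCP
R=st['tcp_rot']
for sx,sy in((-.04,-.028),(-.04,.028),(.04,-.028),(.04,.028)): print(px(p,T+R@[sx,sy,0]+[0,0,z-T[2]]).round(1))
E
```

```text
12.1667 [ 0.57425919 -0.2368064   0.32794164] [[0.189, 0.982, 0.0], [0.982, -0.189, 0.0], [0.0, 0.0, -1.0]] [-0.4563678  -0.45101283 -1.73687971] 19.931413494050503
0.57 [ 0.5727 -0.2365  0.1308] [274. 254.]
[227.4 341.5]
[326.3 341.5]
[220.  204.4]
[333.4 204.4]
```

View pics/w3.png

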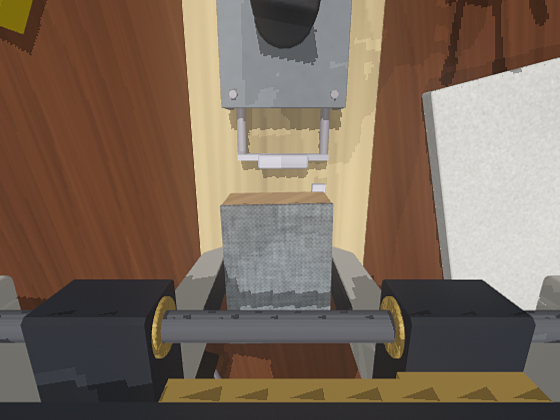

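The block sits centred in the hand: far edge at row 204, columns 221–333, as predicted. It is over the free area of the bed, so I'll lower it.

Call:
drive_tool:
  motion:
    - [0,0,0.7,0,0,0]
    - [0,0,1,0,0,0]
    - [0,0,1,0,0,0]
    - [0,0,1,0,0,0]
    - [0,0,0.8,0,0,0]
    - [0,0,0.6,0,0,0]
    - [0,0,0.4,0,0,0]
    - [0,0,0.15,0,0,0]
    - [0,0,0,0,0,0]
    - [0,0,0,0,0,0]

```text
time_s: 13.05
position: [0.5744, -0.2377, 0.2154]
tcp_rot: [[0.19, 0.982, 0.001], [0.982, -0.19, -0.0], [-0.0, 0.001, -1.0]]
force: [0.4, 0.3, -1.7]
gripper_width: 0.604
gripper_force: 19.9
```

Call:
drive_tool:
  motion:
    - [0,0,0.04,0,0,0]
    - [0,0,0.04,0,0,0]
    - [0,0,0.02,0,0,0]
    - [0,0,0,0,0,0]

```text
time_s: 13.38
position: [0.5742, -0.2377, 0.213]
tcp_rot: [[0.19, 0.982, 0.0], [0.982, -0.19, -0.0], [-0.0, 0.0, -1.0]]
force: [0.6, -0.0, -2.1]
gripper_width: 0.602
gripper_force: 19.9
```

Call:
drive_tool:
  motion:
    - [0,0,0.03,0,0,0]
    - [0,0,0.02,0,0,0]
    - [0,0,0,0,0,0]
    - [0,0,0,0,0,0]

```text
time_s: 13.72
position: [0.5742, -0.2377, 0.2129]
tcp_rot: [[0.19, 0.982, 0.0], [0.982, -0.19, -0.0], [-0.0, 0.0, -1.0]]
force: [-5.1, 2.5, 10.1]
gripper_width: 0.601
gripper_force: 19.9
```

Call:
drive_tool:
  motion:
    - [0,0,-0.025,0,0,0]
    - [-0.04,0,0,0,0,0]
    - [-0.04,0,0,0,0,0]
    - [-0.04,0,0,0,0,0]
    - [0,0,0,0,0,0]
  force: 10

```text
time_s: 14.13
position: [0.574, -0.24, 0.2129]
tcp_rot: [[0.19, 0.982, 0.001], [0.982, -0.19, 0.0], [0.0, 0.001, -1.0]]
force: [0.5, 3.7, 6.2]
gripper_width: 0.602
gripper_force: 9.9
```

Call:
drive_tool:
  motion:
    - [-0.03,0,0,0,0,0]
    - [-0.03,0,0,0,0,0]
    - [0,0,0,0,0,0]

```text
time_s: 14.38
position: [0.5738, -0.2411, 0.2129]
tcp_rot: [[0.19, 0.982, 0.001], [0.982, -0.19, 0.0], [0.0, 0.001, -1.0]]
force: [-0.0, 3.6, 4.9]
gripper_width: 0.605
gripper_force: 9.9
```

Call:
drive_tool:
  motion:
    - [-0.03,0,0,0,0,0]
    - [-0.03,0,0,0,0,0]
    - [0,0,0,0,0,0]

```text
time_s: 14.63
position: [0.5737, -0.2422, 0.2129]
tcp_rot: [[0.19, 0.982, 0.002], [0.982, -0.19, 0.0], [0.001, 0.001, -1.0]]
force: [0.8, 5.3, 5.3]
gripper_width: 0.602
gripper_force: 10.0
```

Call:
drive_tool:
  motion:
    - [-0.03,0,0,0,0,0]
    - [-0.03,0,0,0,0,0]
    - [0,0,0,0,0,0]

```text
time_s: 14.88
position: [0.5737, -0.2431, 0.2129]
tcp_rot: [[0.19, 0.982, 0.003], [0.982, -0.19, 0.001], [0.002, 0.003, -1.0]]
force: [7.7, 8.0, 3.8]
gripper_width: 0.603
gripper_force: 10.0
```

Call:
drive_tool:
  motion:
    - [0,0.04,0,0,0,0]
    - [0,0.04,0,0,0,0]
    - [0,0.04,0,0,0,0]
    - [0,0.04,0,0,0,0]
    - [0,0.03,0,0,0,0]
    - [0,0,0,0,0,0]

```text
time_s: 15.38
position: [0.5765, -0.2437, 0.2127]
tcp_rot: [[0.19, 0.982, -0.002], [0.982, -0.19, 0.002], [0.002, -0.002, -1.0]]
force: [-10.2, 10.9, 12.0]
gripper_width: 0.602
gripper_force: 10.0
```

Call:
drive_tool:
  motion:
    - [0,0.03,0,0,0,0]
    - [0,0.02,0,0,0,0]
    - [0,0,0,0,0,0]

```text
time_s: 15.63
position: [0.5775, -0.2439, 0.2126]
tcp_rot: [[0.19, 0.982, -0.002], [0.982, -0.19, 0.002], [0.002, -0.002, -1.0]]
force: [-10.3, 9.9, 11.8]
gripper_width: 0.602
gripper_force: 10.0
```

Call:
drive_tool:
  motion:
    - [0.01,0,-0.02,0,0,0]
    - [0,0.02,0,0,0,0]
    - [0,0.02,0,0,0,0]
    - [0,0,0,0,0,0]

```text
time_s: 15.97
position: [0.578, -0.2439, 0.2126]
tcp_rot: [[0.19, 0.982, -0.003], [0.982, -0.19, 0.002], [0.001, -0.003, -1.0]]
force: [-12.3, 9.3, 9.7]
gripper_width: 0.605
gripper_force: 10.0
```

Call:
drive_tool:
  motion:
    - [0,0.02,0,0,0,0]
    - [0,0.02,0,0,0,0]
    - [0,0,0,0,0,0]

```text
time_s: 16.22
position: [0.5785, -0.2441, 0.2125]
tcp_rot: [[0.19, 0.982, -0.005], [0.982, -0.19, 0.002], [0.001, -0.005, -1.0]]
force: [-18.0, 10.6, 13.9]
gripper_width: 0.607
gripper_force: 10.0
```

Call:
drive_tool:
  motion:
    - [0.01,-0.025,-0.01,0,0,0]
    - [0,0,0,0,0,0]

```text
time_s: 16.38
position: [0.5782, -0.2439, 0.2126]
tcp_rot: [[0.19, 0.982, -0.004], [0.982, -0.19, 0.002], [0.001, -0.004, -1.0]]
force: [-13.7, 7.2, 8.3]
gripper_width: 0.602
gripper_force: 10.0
```

Call:
drive_tool:
  motion:
    - [0,0,0,0,0,0]
    - [0,0,0,0,0,0]
    - [0,0,0,0,0,0]
    - [0,0,0,0,0,0]
    - [0,0,0,0,0,0]
  grip: 0.85

```text
time_s: 16.8
position: [0.579, -0.2443, 0.2128]
tcp_rot: [[0.19, 0.982, 0.0], [0.982, -0.19, -0.0], [-0.0, 0.0, -1.0]]
force: [0.7, -0.0, -0.1]
gripper_width: 0.843
gripper_force: 0.0
```

Call:
drive_tool:
  motion:
    - [0,0,-0.5,0,0,0]
    - [0,0,-1,0,0,0]
    - [0,0,-1,0,0,0]
    - [0,0,-1,0,0,0]
    - [0,0,-1,0,0,0]
    - [0,0,-1,0,0,0]
    - [0,0,0,0,0,0]
    - [0,0,0,0,0,0]

```text
time_s: 17.47
position: [0.579, -0.2443, 0.3246]
tcp_rot: [[0.19, 0.982, 0.002], [0.982, -0.19, -0.001], [-0.001, 0.002, -1.0]]
force: [0.7, 0.5, -0.4]
gripper_width: 0.849
gripper_force: 0.0
```

```bash
python3 - <<'E'
from h import *
p=cam('wrist','w4.png')
st=ctrl.get_state(); print(st['time_s'],st['position'],st['tcp_rot'].round(3).tolist(),st['force'])
b=[0.59674,-0.14931,-0.19125]
for n,P in dict(tl=(-.028,-.055,.047),tr=(.028,-.055,.047),bl=(-.028,-.135,.047),br=(.028,-.135,.047),ss1=(.028,-.0655,.023),es_l=(-.045,-.135,.023),es_r=(.045,-.135,.023),knob=(0,.066,.093)).items(): print(n,px(p,bed2w(b,P)).round(1))
i=cv2.imread('pics/w4.png'); cv2.imwrite('pics/w4c.png',cv2.resize(i[0:310,160:430],None,fx=1.9,fy=1.9,interpolation=cv2.INTER_CUBIC))
E
```

```text
17.5167 [ 0.57883311 -0.2442142   0.32309205] [[0.19, 0.982, 0.0], [0.982, -0.19, -0.0], [-0.0, 0.0, -1.0]] [-0.29195282 -0.82839988  0.07994364]
tl [242.3 169.9]
tr [308.8 169.8]
bl [245.1 257.4]
br [306.3 257.3]
ss1 [305.9 177.6]
es_l [230.3 247.4]
es_r [321.2 247.3]
knob [274.9 -24.9]
```

View pics/w4c.png

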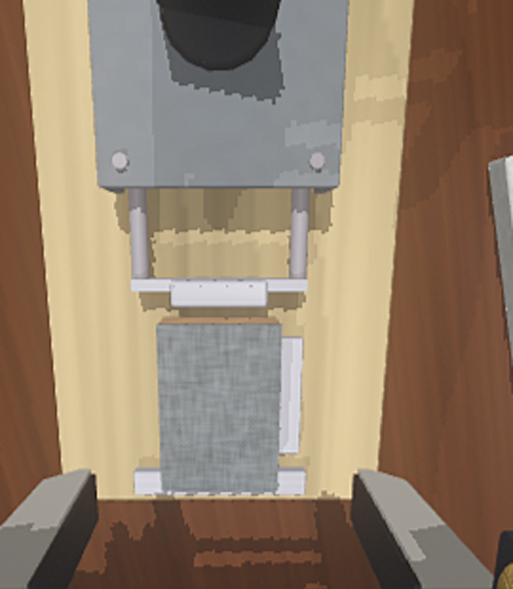

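The block's top face is within about 1 px of the predicted home outline, and both stops gave contact force. Next is the knob.

Call:
drive_tool:
  motion:
    - [0.6,0,-1,0,0,0]
    - [0.7,0,-1,0,0,0]
    - [0.7,0,-1,0,0,0]
    - [0.6,0,-1,0,0,0]
    - [0,0,0,0,0,0]
    - [0,0,0,0,0,0]

```text
time_s: 18.02
position: [0.5889, -0.1928, 0.4027]
tcp_rot: [[0.189, 0.982, 0.0], [0.982, -0.189, -0.0], [-0.0, 0.0, -1.0]]
force: [-0.8, 0.9, -0.3]
gripper_width: 0.85
gripper_force: 0.0
```

```bash
python3 - <<'E'
from h import *
p=cam('wrist','w5.png')
st=ctrl.get_state(); print(st['time_s'],st['position'])
for l in('knob_grip','knob','cam_axis'):
  for d in ctrl.tip_of(p,l)[:1]: print(l,d['score'],d['position'])
b=[0.59674,-0.14931,-0.19125]
def crn(th,y):
  c,s=np.cos(-th),np.sin(-th)
  return [px(p,bed2w(b,(c*u-s*v,y+s*u+c*v,.093))) for u,v in((-.022,-.007),(.022,-.007),(.022,.007),(-.022,.007))]
i=cv2.imread('pics/w5.png'); 
q=np.array(crn(.07,.066)); print(q.round(1))
c=q.mean(0).astype(int); x0,y0=max(c[0]-60,0),max(c[1]-45,0); print(x0,y0)
cv2.imwrite('pics/w5c.png',cv2.resize(i[y0:y0+95,x0:x0+120],None,fx=6,fy=6,interpolation=cv2.INTER_CUBIC))
E
```

```text
18.0667 [ 0.58878184 -0.19319981  0.40159936]
knob_grip 0.66 [0.6092, -0.0831, 0.0784]
knob 0.15 [0.5936, -0.2027, 0.0131]
cam_axis 0.56 [0.6048, -0.0827, 0.0486]
[[251.2  93.8]
 [300.6  97.6]
 [302.   80.6]
 [251.9  76.7]]
216 42
```

View pics/w5c.png

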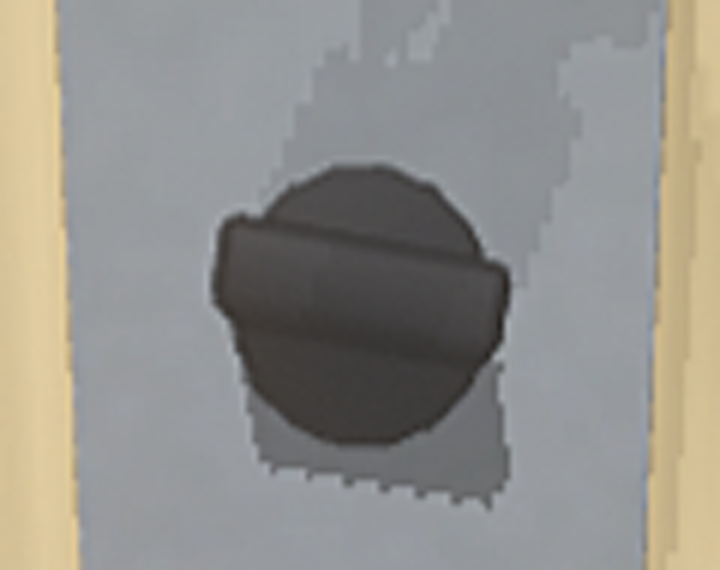

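The crop shows the knob bar tilted about 0.16 rad clockwise, with its top centred near pixel (276.8, 90.5). I'll solve for its centre.

```bash
python3 - <<'E'
from h import *
p=cam('wrist'); b=[0.59674,-0.14931,-0.19125]
def loc(uv,z):
    w=unpx(p,uv,z); c,s=np.cos(b[2]),np.sin(b[2]); d=w[:2]-b[:2]
    return np.array([c*d[0]+s*d[1],-s*d[0]+c*d[1]])
g=lambda u,v:(216+u/6,42+v/6)
A,B,C,D=[loc(g(*q),.093) for q in((235,218),(505,265),(490,362),(235,320))]
print(A,B,C,D,(A+B+C+D)/4,np.arctan2(*(A-B)[::-1]),np.arctan2(*(D-C)[::-1]))
print('disc',loc(g(372,305),.061), 'housing edges at', [loc(g(u,v),.049) for u,v in((70,305),(652,305))])
print(bed2w(b,(0,.065,.079)))
E
```

```text
[-0.01926809  0.07230039] [0.02005675 0.06593715] [0.01810152 0.05258797] [-0.01955224  0.0584314 ] [-0.00016551  0.06231423] 2.981170652349577 2.9876324307727686
disc [0.00058692 0.0636316 ] housing edges at [array([-0.05058541,  0.06483707]), array([0.04797256, 0.06478747])]
[ 0.60909561 -0.08549512  0.079     ]
```

Call:
drive_tool:
  motion:
    - [0.7,0,0,0,0,0]
    - [1,0,0,0,0,0]
    - [1,0,0,0,0,0]
    - [1,0,0,0,0,0]
    - [1,0,0,0,0,0]
    - [0.7,-0.02,0,0,0,0]
    - [0,0,0,0,0,-1]
    - [0,0,0,0,0,-1]
    - [0,0,0,0,0,-1]
    - [0,0,0,0,0,-1]
    - [0,0,0,0,0,-1]
    - [0,0,0,0,0,-1]
    - [0,0,0,0,0,-1]
    - [0,0,0,0,0,-1]
    - [0,0,0,0,0,-1]
    - [0,0,0,0,0,-1]
    - [0,0,0,0,0,-1]
    - [0,0,0,0,0,-1]
    - [0,0,0,0,0,-1]
    - [0,0,0,0,0,-1]

```text
time_s: 19.93
position: [0.6089, -0.0868, 0.4025]
tcp_rot: [[-0.803, 0.596, -0.001], [0.596, 0.803, 0.0], [0.0, -0.0, -1.0]]
force: [-0.3, -0.1, -0.4]
gripper_width: 0.849
gripper_force: 0.0
```

Call:
drive_tool:
  motion:
    - [0,0,0.5,0,0,-1]
    - [0,0,1,0,0,-1]
    - [0,0,1,0,0,-1]
    - [0,0,1,0,0,-0.7]
    - [0,0,1,0,0,0]
    - [0,0,0,0,0,0]
    - [0,0,0,0,0,0]

```text
time_s: 20.52
position: [0.6088, -0.0869, 0.3123]
tcp_rot: [[-0.941, 0.34, -0.002], [0.34, 0.941, 0.0], [0.002, -0.0, -1.0]]
force: [0.4, 0.5, -0.4]
gripper_width: 0.851
gripper_force: 0.0
```

Call:
drive_tool:
  motion:
    - [0,0,0.8,0,0,0]
    - [0,0,1,0,0,0]
    - [0,0,0.8,0,0,0]
    - [0,0,0.4,0,0,0]
    - [0,0,0.1,0,0,0]
    - [0,0,0,0,0,0]

```text
time_s: 21.02
position: [0.6092, -0.0871, 0.2517]
tcp_rot: [[-0.941, 0.339, 0.001], [0.339, 0.941, -0.0], [-0.001, 0.0, -1.0]]
force: [0.5, -0.5, 0.6]
gripper_width: 0.854
gripper_force: 0.0
```

Call:
drive_tool:
  motion:
    - [0,0,0,0,0,0]
    - [0,0,0,0,0,0]
    - [0,0,0,0,0,0]
    - [0,0,0,0,0,0]
    - [0,0,0,0,0,0]
    - [0,0,0,0,0,0]
    - [0,0,0,0,0,0]
    - [0,0,0,0,0,0]
    - [0,0,0,0,0,0]
    - [0,0,0,0,0,0]
  grip: 0
  force: 20

```text
time_s: 21.85
position: [0.6089, -0.0871, 0.2508]
tcp_rot: [[-0.941, 0.339, -0.0], [0.339, 0.941, 0.0], [0.0, 0.0, -1.0]]
force: [-0.2, -0.5, 0.5]
gripper_width: 0.183
gripper_force: 0.0
```

```bash
cat > st.py <<'E'
from h import *
st=ctrl.get_state(); R=st['tcp_rot']; th=-0.191+np.pi/2-np.arctan2(R[1,1],R[0,1])
print('t',st['time_s'],'pos',st['position'].round(4),'F',st['force'].round(1),'M',st['wrist_torque'].round(3),'th_tool',round(th,3),'w mm',round(st['gripper_width']*93,1),round(st['gripper_force'],1))
E
python3 st.py
```

```text
t 21.85 pos [ 0.6089 -0.0871  0.2508] F [-0.2 -0.5  0.5] M [ 0.049 -0.091  0.013] th_tool 0.155 w mm 17.0 0.0
```

Still closing, so I'll wait a little.

Call:
drive_tool:
  motion:
    - [0,0,0,0,0,0]
    - [0,0,0,0,0,0]
    - [0,0,0,0,0,0]

```text
time_s: 22.1
position: [0.609, -0.087, 0.2508]
tcp_rot: [[-0.941, 0.339, 0.0], [0.339, 0.941, 0.0], [-0.0, 0.0, -1.0]]
force: [0.9, 3.1, -0.3]
gripper_width: 0.154
gripper_force: 20.0
```

```bash
python3 st.py
```

```text
t 22.1 pos [ 0.609  -0.087   0.2508] F [ 0.9  3.1 -0.3] M [ 0.265 -0.25  -0.112] th_tool 0.155 w mm 14.4 20.0
```

Call:
drive_tool:
  motion:
    - [0,0,0,0,0,0.5]
    - [0,0,0,0,0,0.8]
    - [0,0,0,0,0,0.8]
    - [0,0,0,0,0,0.8]
    - [0,0,0,0,0,0.8]
    - [0,0,0,0,0,0.8]
    - [0,0,0,0,0,0.5]
    - [0,0,0,0,0,0]

```text
time_s: 22.77
position: [0.6088, -0.0871, 0.2508]
tcp_rot: [[-0.733, 0.68, -0.001], [0.68, 0.733, -0.0], [0.0, -0.001, -1.0]]
force: [-1.9, 0.2, 1.2]
gripper_width: 0.148
gripper_force: 20.1
```

```bash
python3 st.py
```

```text
t 22.7667 pos [ 0.6088 -0.0871  0.2508] F [-1.9  0.2  1.2] M [-0.18   0.463  0.334] th_tool 0.557 w mm 13.8 20.1
```

Call:
drive_tool:
  motion:
    - [0,0,0,0,0,0.5]
    - [0,0,0,0,0,0.5]
    - [0,0,0,0,0,0]

```text
time_s: 23.02
position: [0.6088, -0.0872, 0.2508]
tcp_rot: [[-0.678, 0.735, -0.001], [0.735, 0.678, -0.0], [0.0, -0.001, -1.0]]
force: [-3.4, -1.0, 2.8]
gripper_width: 0.148
gripper_force: 20.0
```

```bash
python3 st.py
```

```text
t 23.0167 pos [ 0.6088 -0.0872  0.2508] F [-3.4 -1.   2.8] M [-0.278  0.672  0.201] th_tool 0.635 w mm 13.8 20.0
```

Call:
drive_tool:
  motion:
    - [0,0,0,0,0,0.5]
    - [0,0,0,0,0,0]

```text
time_s: 23.18
position: [0.6088, -0.0872, 0.2508]
tcp_rot: [[-0.648, 0.761, -0.001], [0.761, 0.648, -0.0], [0.0, -0.001, -1.0]]
force: [-4.9, -1.4, 1.6]
gripper_width: 0.15
gripper_force: 20.0
```

```bash
python3 st.py
```

```text
t 23.1833 pos [ 0.6088 -0.0872  0.2508] F [-4.9 -1.4  1.6] M [-0.403  0.829  0.22 ] th_tool 0.674 w mm 14.0 20.0
```

Call:
drive_tool:
  motion:
    - [0,0,0,0,0,0.5]
    - [0,0,0,0,0,0]

```text
time_s: 23.35
position: [0.6087, -0.0873, 0.2508]
tcp_rot: [[-0.617, 0.787, -0.001], [0.787, 0.617, -0.0], [0.0, -0.001, -1.0]]
force: [-5.4, -1.6, 3.1]
gripper_width: 0.152
gripper_force: 20.1
```

```bash
python3 st.py
```

```text
t 23.35 pos [ 0.6087 -0.0873  0.2508] F [-5.4 -1.6  3.1] M [-0.439  0.975  0.27 ] th_tool 0.714 w mm 14.1 20.1
```

Call:
drive_tool:
  motion:
    - [0.01,-0.012,0,0,0,0.5]
    - [0,0,0,0,0,0]

```text
time_s: 23.52
position: [0.6085, -0.0873, 0.2509]
tcp_rot: [[-0.585, 0.811, -0.0], [0.811, 0.585, -0.0], [-0.0, -0.0, -1.0]]
force: [-2.7, -1.8, 0.9]
gripper_width: 0.15
gripper_force: 20.0
```

```bash
python3 st.py
```

```text
t 23.5167 pos [ 0.6085 -0.0873  0.2509] F [-2.7 -1.8  0.9] M [-0.564  0.603  0.243] th_tool 0.754 w mm 13.9 20.0
```

Call:
drive_tool:
  motion:
    - [0,0,0,0,0,0.5]
    - [0,0,0,0,0,0]

```text
time_s: 23.68
position: [0.6085, -0.0873, 0.2508]
tcp_rot: [[-0.553, 0.833, -0.0], [0.833, 0.553, -0.0], [-0.0, -0.0, -1.0]]
force: [-4.1, -2.2, 1.3]
gripper_width: 0.149
gripper_force: 20.1
```

```bash
python3 st.py
```

```text
t 23.6833 pos [ 0.6085 -0.0873  0.2508] F [-4.1 -2.2  1.3] M [-0.697  0.615  0.214] th_tool 0.794 w mm 13.9 20.1
```

Call:
drive_tool:
  motion:
    - [0,0,0,0,0,0.5]
    - [0,0,0,0,0,0]

```text
time_s: 23.85
position: [0.6085, -0.0872, 0.2508]
tcp_rot: [[-0.519, 0.855, -0.0], [0.855, 0.519, -0.0], [-0.0, -0.001, -1.0]]
force: [-4.3, -3.2, 1.7]
gripper_width: 0.151
gripper_force: 20.1
```

```bash
python3 st.py
```

```text
t 23.85 pos [ 0.6085 -0.0872  0.2508] F [-4.3 -3.2  1.7] M [-0.798  0.805  0.157] th_tool 0.834 w mm 14.1 20.1
```

Call:
drive_tool:
  motion:
    - [0,-0.015,0,0,0,0.5]
    - [0,0,0,0,0,0]

```text
time_s: 24.02
position: [0.6084, -0.0873, 0.2508]
tcp_rot: [[-0.484, 0.875, 0.0], [0.875, 0.484, -0.0], [-0.0, -0.0, -1.0]]
force: [-2.0, -3.1, 1.5]
gripper_width: 0.153
gripper_force: 20.0
```

```bash
python3 st.py
```

```text
t 24.0167 pos [ 0.6084 -0.0873  0.2508] F [-2.  -3.1  1.5] M [-0.643  0.397  0.168] th_tool 0.874 w mm 14.2 20.0
```

Call:
drive_tool:
  motion:
    - [0,0,0,0,0,0.5]
    - [0,0,0,0,0,0]

```text
time_s: 24.18
position: [0.6084, -0.0873, 0.2509]
tcp_rot: [[-0.449, 0.893, 0.0], [0.893, 0.449, -0.0], [-0.0, -0.0, -1.0]]
force: [-1.6, -4.7, 0.6]
gripper_width: 0.151
gripper_force: 20.1
```

```bash
python3 st.py
```

```text
t 24.1833 pos [ 0.6084 -0.0873  0.2509] F [-1.6 -4.7  0.6] M [-0.718  0.437  0.277] th_tool 0.914 w mm 14.1 20.1
```

Call:
drive_tool:
  motion:
    - [0,0,0,0,0,0.5]
    - [0,0,0,0,0,0]

```text
time_s: 24.35
position: [0.6084, -0.0874, 0.2508]
tcp_rot: [[-0.413, 0.911, -0.0], [0.911, 0.413, -0.0], [-0.0, -0.0, -1.0]]
force: [-3.3, -3.8, 0.5]
gripper_width: 0.149
gripper_force: 20.0
```

```bash
python3 st.py
```

```text
t 24.35 pos [ 0.6084 -0.0874  0.2508] F [-3.3 -3.8  0.5] M [-0.833  0.52   0.228] th_tool 0.954 w mm 13.9 20.0
```

Call:
drive_tool:
  motion:
    - [-0.01,-0.01,0,0,0,0.5]
    - [0,0,0,0,0,0]

```text
time_s: 24.52
position: [0.6083, -0.0875, 0.2508]
tcp_rot: [[-0.377, 0.926, 0.0], [0.926, 0.377, 0.0], [0.0, 0.0, -1.0]]
force: [-2.1, -1.7, 0.9]
gripper_width: 0.155
gripper_force: 20.1
```

```bash
python3 st.py
```

```text
t 24.5167 pos [ 0.6083 -0.0875  0.2508] F [-2.1 -1.7  0.9] M [-0.505  0.331  0.247] th_tool 0.994 w mm 14.5 20.1
```

Call:
drive_tool:
  motion:
    - [0,0,0,0,0,0.5]
    - [0,0,0,0,0,0]

```text
time_s: 24.68
position: [0.6082, -0.0875, 0.2508]
tcp_rot: [[-0.339, 0.941, -0.0], [0.941, 0.339, 0.0], [0.0, -0.0, -1.0]]
force: [-1.7, -1.7, 1.2]
gripper_width: 0.151
gripper_force: 20.0
```

```bash
python3 st.py
```

```text
t 24.6833 pos [ 0.6082 -0.0875  0.2508] F [-1.7 -1.7  1.2] M [-0.523  0.524  0.218] th_tool 1.034 w mm 14.1 20.0
```

Call:
drive_tool:
  motion:
    - [0,0,0,0,0,0.5]
    - [0,0,0,0,0,0]

```text
time_s: 24.85
position: [0.6082, -0.0875, 0.2508]
tcp_rot: [[-0.301, 0.954, -0.0], [0.954, 0.301, 0.0], [0.0, -0.0, -1.0]]
force: [-2.8, -2.1, 0.4]
gripper_width: 0.148
gripper_force: 20.0
```

```bash
python3 st.py
```

```text
t 24.85 pos [ 0.6082 -0.0875  0.2508] F [-2.8 -2.1  0.4] M [-0.586  0.54   0.186] th_tool 1.074 w mm 13.8 20.0
```

Call:
drive_tool:
  motion:
    - [0,0,0,0,0,0.5]
    - [0,0,0,0,0,0]

```text
time_s: 25.02
position: [0.6082, -0.0875, 0.2508]
tcp_rot: [[-0.263, 0.965, -0.0], [0.965, 0.263, 0.0], [0.0, -0.0, -1.0]]
force: [-3.0, -1.6, 0.8]
gripper_width: 0.15
gripper_force: 20.1
```

```bash
python3 st.py
```

```text
t 25.0167 pos [ 0.6082 -0.0875  0.2508] F [-3.  -1.6  0.8] M [-0.545  0.565  0.357] th_tool 1.114 w mm 13.9 20.1
```

Call:
drive_tool:
  motion:
    - [0,0,0,0,0,0.5]
    - [0,0,0,0,0,0]

```text
time_s: 25.18
position: [0.6082, -0.0875, 0.2508]
tcp_rot: [[-0.224, 0.975, -0.0], [0.975, 0.224, -0.0], [0.0, -0.0, -1.0]]
force: [-4.1, -1.1, 1.8]
gripper_width: 0.148
gripper_force: 20.0
```

```bash
python3 st.py
```

```text
t 25.1833 pos [ 0.6082 -0.0875  0.2508] F [-4.1 -1.1  1.8] M [-0.577  0.803  0.003] th_tool 1.154 w mm 13.7 20.0
```

Call:
drive_tool:
  motion:
    - [0,0,0,0,0,0.5]
    - [0,0,0,0,0,0]

```text
time_s: 25.35
position: [0.6082, -0.0875, 0.2509]
tcp_rot: [[-0.185, 0.983, -0.0], [0.983, 0.185, 0.0], [0.0, -0.0, -1.0]]
force: [-5.1, -1.1, 2.1]
gripper_width: 0.148
gripper_force: 20.1
```

```bash
python3 st.py
```

```text
t 25.35 pos [ 0.6082 -0.0875  0.2509] F [-5.1 -1.1  2.1] M [-0.457  0.798 -0.32 ] th_tool 1.194 w mm 13.8 20.1
```

The jaw is dropping: the moment reversed at about 1.15 rad. I'll continue in smaller steps.

Call:
drive_tool:
  motion:
    - [0,-0.01,0,0,0,0.4]
    - [0,0,0,0,0,0]

```text
time_s: 25.52
position: [0.608, -0.0875, 0.2508]
tcp_rot: [[-0.153, 0.988, -0.0], [0.988, 0.153, 0.0], [0.0, 0.0, -1.0]]
force: [-2.9, -0.5, 1.4]
gripper_width: 0.153
gripper_force: 20.1
```

```bash
python3 st.py
```

```text
t 25.5167 pos [ 0.608  -0.0875  0.2508] F [-2.9 -0.5  1.4] M [-0.425  0.535 -0.314] th_tool 1.226 w mm 14.2 20.1
```

Call:
drive_tool:
  motion:
    - [0,0,0,0,0,0.4]
    - [0,0,0,0,0,0]

```text
time_s: 25.68
position: [0.608, -0.0876, 0.2508]
tcp_rot: [[-0.122, 0.993, -0.0], [0.993, 0.122, 0.0], [0.0, -0.0, -1.0]]
force: [-3.9, -1.0, 0.8]
gripper_width: 0.149
gripper_force: 20.1
```

```bash
python3 st.py
```

```text
t 25.6833 pos [ 0.608  -0.0876  0.2508] F [-3.9 -1.   0.8] M [-0.415  0.632 -0.29 ] th_tool 1.258 w mm 13.9 20.1
```

Call:
drive_tool:
  motion:
    - [0,0,0,0,0,0.3]
    - [0,0,0,0,0,0]

```text
time_s: 25.85
position: [0.608, -0.0875, 0.2508]
tcp_rot: [[-0.096, 0.995, -0.0], [0.995, 0.096, 0.0], [0.0, -0.0, -1.0]]
force: [-5.8, -1.5, 1.3]
gripper_width: 0.148
gripper_force: 20.1
```

```bash
python3 st.py
```

```text
t 25.85 pos [ 0.608  -0.0875  0.2508] F [-5.8 -1.5  1.3] M [-0.381  0.75  -0.324] th_tool 1.283 w mm 13.7 20.1
```

Call:
drive_tool:
  motion:
    - [0,0,0,0,0,0.25]
    - [0,0,0,0,0,0]

```text
time_s: 26.02
position: [0.608, -0.0875, 0.2508]
tcp_rot: [[-0.077, 0.997, -0.0], [0.997, 0.077, 0.0], [0.0, -0.0, -1.0]]
force: [-5.2, -2.1, 2.9]
gripper_width: 0.148
gripper_force: 20.2
```

```bash
python3 st.py
```

```text
t 26.0167 pos [ 0.608  -0.0875  0.2508] F [-5.2 -2.1  2.9] M [-0.417  0.772 -0.34 ] th_tool 1.303 w mm 13.8 20.2
```

Call:
drive_tool:
  motion:
    - [0,-0.01,0,0,0,0.25]
    - [0,0,0,0,0,0]

```text
time_s: 26.18
position: [0.6079, -0.0876, 0.2508]
tcp_rot: [[-0.056, 0.998, 0.0], [0.998, 0.056, 0.0], [0.0, 0.0, -1.0]]
force: [-4.8, -2.3, 1.6]
gripper_width: 0.149
gripper_force: 20.1
```

```bash
python3 st.py
```

```text
t 26.1833 pos [ 0.6079 -0.0876  0.2508] F [-4.8 -2.3  1.6] M [-0.288  0.361 -0.332] th_tool 1.324 w mm 13.9 20.1
```

Call:
drive_tool:
  motion:
    - [0,0,0,0,0,0.2]
    - [0,0,0,0,0,0]

```text
time_s: 26.35
position: [0.6079, -0.0876, 0.2508]
tcp_rot: [[-0.04, 0.999, 0.0], [0.999, 0.04, 0.0], [0.0, 0.0, -1.0]]
force: [-3.9, -2.2, 0.9]
gripper_width: 0.149
gripper_force: 20.1
```

```bash
python3 st.py
```

```text
t 26.35 pos [ 0.6079 -0.0876  0.2508] F [-3.9 -2.2  0.9] M [-0.257  0.35  -0.215] th_tool 1.34 w mm 13.9 20.1
```

Moment is rising again (−0.33 → −0.21), so smaller steps.

Call:
drive_tool:
  motion:
    - [0,0,0,0,0,0.15]
    - [0,0,0,0,0,0]

```text
time_s: 26.52
position: [0.6079, -0.0876, 0.2508]
tcp_rot: [[-0.028, 1.0, 0.0], [1.0, 0.028, 0.0], [0.0, 0.0, -1.0]]
force: [-2.7, -1.2, -0.2]
gripper_width: 0.148
gripper_force: 20.0
```

```bash
python3 st.py
```

```text
t 26.5167 pos [ 0.6079 -0.0876  0.2508] F [-2.7 -1.2 -0.2] M [-0.28   0.299 -0.201] th_tool 1.352 w mm 13.7 20.0
```

Call:
drive_tool:
  motion:
    - [0,0,0,0,0,0.15]
    - [0,0,0,0,0,0]

```text
time_s: 26.68
position: [0.6079, -0.0876, 0.2508]
tcp_rot: [[-0.016, 1.0, 0.0], [1.0, 0.016, 0.0], [0.0, 0.0, -1.0]]
force: [-3.6, -1.7, 0.2]
gripper_width: 0.152
gripper_force: 20.0
```

```bash
python3 st.py
```

```text
t 26.6833 pos [ 0.6079 -0.0876  0.2508] F [-3.6 -1.7  0.2] M [-0.266  0.37  -0.102] th_tool 1.364 w mm 14.1 20.0
```

Call:
drive_tool:
  motion:
    - [0,0,0,0,0,0.12]
    - [0,0,0,0,0,0]

```text
time_s: 26.85
position: [0.6079, -0.0875, 0.2508]
tcp_rot: [[-0.007, 1.0, -0.0], [1.0, 0.007, 0.0], [0.0, -0.0, -1.0]]
force: [-2.7, -0.6, 0.6]
gripper_width: 0.149
gripper_force: 20.0
```

```bash
python3 st.py
```

```text
t 26.85 pos [ 0.6079 -0.0875  0.2508] F [-2.7 -0.6  0.6] M [-0.225  0.432 -0.07 ] th_tool 1.373 w mm 13.9 20.0
```

Call:
drive_tool:
  motion:
    - [0,0,0,0,0,0.15]
    - [0,0,0,0,0,0]

```text
time_s: 27.02
position: [0.6079, -0.0876, 0.2508]
tcp_rot: [[0.006, 1.0, -0.0], [1.0, -0.006, 0.0], [0.0, -0.0, -1.0]]
force: [-3.2, -1.3, -0.1]
gripper_width: 0.151
gripper_force: 20.0
```

```bash
python3 st.py
```

```text
t 27.0167 pos [ 0.6079 -0.0876  0.2508] F [-3.2 -1.3 -0.1] M [-0.195  0.442 -0.02 ] th_tool 1.386 w mm 14.1 20.0
```

Call:
drive_tool:
  motion:
    - [0,0,0,0,0,0.15]
    - [0,0,0,0,0,0]

```text
time_s: 27.18
position: [0.6078, -0.0876, 0.2508]
tcp_rot: [[0.018, 1.0, -0.0], [1.0, -0.018, 0.0], [0.0, -0.0, -1.0]]
force: [-4.4, -1.4, 0.9]
gripper_width: 0.15
gripper_force: 20.0
```

```bash
python3 st.py
```

```text
t 27.1833 pos [ 0.6078 -0.0876  0.2508] F [-4.4 -1.4  0.9] M [-0.271  0.505  0.056] th_tool 1.398 w mm 13.9 20.0
```

Call:
drive_tool:
  motion:
    - [0,0,0,0,0,0.15]
    - [0,0,0,0,0,0]

```text
time_s: 27.35
position: [0.6078, -0.0875, 0.2508]
tcp_rot: [[0.03, 1.0, -0.0], [1.0, -0.03, 0.0], [0.0, -0.0, -1.0]]
force: [-3.8, -1.2, 0.5]
gripper_width: 0.148
gripper_force: 20.0
```

```bash
python3 st.py
```

```text
t 27.35 pos [ 0.6078 -0.0875  0.2508] F [-3.8 -1.2  0.5] M [-0.204  0.592  0.016] th_tool 1.41 w mm 13.8 20.0
```

Call:
drive_tool:
  motion:
    - [0,0,0,0,0,0.15]
    - [0,0,0,0,0,0]

```text
time_s: 27.52
position: [0.6078, -0.0876, 0.2508]
tcp_rot: [[0.042, 0.999, -0.0], [0.999, -0.042, 0.0], [0.0, -0.0, -1.0]]
force: [-3.8, -1.4, 0.2]
gripper_width: 0.149
gripper_force: 20.0
```

```bash
python3 st.py
```

```text
t 27.5167 pos [ 0.6078 -0.0876  0.2508] F [-3.8 -1.4  0.2] M [-0.178  0.572 -0.002] th_tool 1.422 w mm 13.8 20.0
```

Call:
drive_tool:
  motion:
    - [0,0,0,0,0,0.15]
    - [0,0,0,0,0,0]

```text
time_s: 27.68
position: [0.6078, -0.0876, 0.2508]
tcp_rot: [[0.054, 0.999, -0.0], [0.999, -0.054, 0.0], [0.0, -0.0, -1.0]]
force: [-4.3, 0.5, 0.0]
gripper_width: 0.148
gripper_force: 20.0
```

```bash
python3 st.py
```

```text
t 27.6833 pos [ 0.6078 -0.0876  0.2508] F [-4.3  0.5  0. ] M [-0.182  0.672  0.066] th_tool 1.434 w mm 13.7 20.0
```

Call:
drive_tool:
  motion:
    - [0,0,0,0,0,0.12]
    - [0,0,0,0,0,0]

```text
time_s: 27.85
position: [0.6078, -0.0875, 0.2508]
tcp_rot: [[0.063, 0.998, -0.0], [0.998, -0.063, 0.0], [0.0, -0.0, -1.0]]
force: [-4.5, -1.5, 0.7]
gripper_width: 0.146
gripper_force: 20.0
```

```bash
python3 st.py; python3 - <<'E'
from h import *
b=[0.59674,-0.14931,-0.19125]
for n in('side','top'):
  p=cam(n)
  for d in ctrl.tip_of(p,'jaw')[:1]:
    e=np.array(d['position'])[:2]-b[:2];c,s=np.cos(b[2]),np.sin(b[2]);print(n,d['score'],c*e[0]+s*e[1],-s*e[0]+c*e[1])
E
```

```text
t 27.85 pos [ 0.6078 -0.0875  0.2508] F [-4.5 -1.5  0.7] M [-0.224  0.75   0.142] th_tool 1.443 w mm 13.6 20.0
side 0.63 -0.0008577440860446997 -0.056279161108556464
```

Call:
drive_tool:
  motion:
    - [0,0,0,0,0,0.1]
    - [0,0,0,0,0,0]

```text
time_s: 28.22
position: [0.6078, -0.0876, 0.2508]
tcp_rot: [[0.071, 0.997, -0.0], [0.997, -0.071, 0.0], [0.0, -0.0, -1.0]]
force: [-4.7, -1.9, 1.3]
gripper_width: 0.152
gripper_force: 20.0
```

```bash
python3 st.py
```

```text
t 28.2167 pos [ 0.6078 -0.0876  0.2508] F [-4.7 -1.9  1.3] M [-0.079  0.898  0.124] th_tool 1.451 w mm 14.1 20.0
```

Call:
drive_tool:
  motion:
    - [0,0,0,0,0,0.1]
    - [0,0,0,0,0,0]

```text
time_s: 28.38
position: [0.6078, -0.0875, 0.2508]
tcp_rot: [[0.079, 0.997, -0.0], [0.997, -0.079, 0.0], [-0.0, -0.0, -1.0]]
force: [-5.2, -1.3, 1.7]
gripper_width: 0.149
gripper_force: 20.0
```

```bash
python3 st.py
```

```text
t 28.3833 pos [ 0.6078 -0.0875  0.2508] F [-5.2 -1.3  1.7] M [-0.139  0.897  0.183] th_tool 1.459 w mm 13.9 20.0
```

Call:
drive_tool:
  motion:
    - [0,0,0,0,0,0.12]
    - [0,0,0,0,0,0]

```text
time_s: 28.55
position: [0.6078, -0.0876, 0.2508]
tcp_rot: [[0.089, 0.996, -0.0], [0.996, -0.089, -0.0], [-0.0, -0.0, -1.0]]
force: [-5.1, -1.7, 0.8]
gripper_width: 0.15
gripper_force: 20.1
```

```bash
python3 st.py
```

```text
t 28.55 pos [ 0.6078 -0.0876  0.2508] F [-5.1 -1.7  0.8] M [-0.081  0.957  0.219] th_tool 1.468 w mm 13.9 20.1
```

The moment is climbing steadily against the notch wall and the jaw reads y = −56 mm, so it is in. I'll release and rise.

Call:
drive_tool:
  motion:
    - [0,0,0,0,0,0]
    - [0,0,0,0,0,0]
    - [0,0,0,0,0,0]
    - [0,0,0,0,0,0]
    - [0,0,0,0,0,0]
    - [0,0,0,0,0,0]
  grip: 0.7

```text
time_s: 29.05
position: [0.6079, -0.0875, 0.2509]
tcp_rot: [[0.088, 0.996, 0.0], [0.996, -0.088, 0.0], [0.0, 0.0, -1.0]]
force: [1.0, 0.4, -0.5]
gripper_width: 0.529
gripper_force: 0.0
```

Call:
drive_tool:
  motion:
    - [0,0,-0.5,0,0,0]
    - [0,0,-1,0,0,0]
    - [0,0,-1,0,0,0]
    - [0,0,-1,0,0,0]
    - [0,0,-1,0,0,0]
    - [0,0,-1,0,0,-1]
    - [0,0,-1,0,0,-1]
    - [0,0,-1,0,0,1]
    - [0,0,0,0,0,1]
    - [0,1,0,0,0,1]
    - [0,1,0,0,0,1]
    - [-1,0,0,0,0,0]
    - [-1,0,0,0,0,0]
    - [-1,0,0,0,0,0]
    - [-1,0,0,0,0,0]
    - [-1,0,0,0,0,0]
    - [-1,0,0,0,0,0]
    - [0,0,0,0,0,0]
    - [0,0,0,0,0,0]

```text
time_s: 30.63
position: [0.6178, -0.2096, 0.4015]
tcp_rot: [[0.247, 0.969, 0.0], [0.969, -0.247, -0.0], [0.0, 0.0, -1.0]]
force: [0.0, 0.4, -0.0]
gripper_width: 0.702
gripper_force: 0.0
```

```bash
python3 st.py; python3 - <<'E'
from h import *
p=cam('wrist','w6.png')
b=[0.59674,-0.14931,-0.19125]
for n,P in dict(tl=(-.028,-.055,.047),tr=(.028,-.055,.047),bl=(-.028,-.135,.047),br=(.028,-.135,.047),jaw_l=(-.022,-.055,.039),jaw_r=(.022,-.055,.039),knob=(0,.063,.093)).items(): print(n,px(p,bed2w(b,P)).round(1))
for d in ctrl.tip_of(p,'jaw')[:1]:
    e=np.array(d['position'])[:2]-b[:2];c,s=np.cos(b[2]),np.sin(b[2]);print(d['score'],c*e[0]+s*e[1],-s*e[0]+c*e[1])
E
```

```text
t 30.6333 pos [ 0.6178 -0.2096  0.4015] F [ 0.   0.4 -0. ] M [-0.034 -0.062  0.009] th_tool 1.629 w mm 65.3 0.0
tl [223.8 200.7]
tr [273.5 197.8]
bl [230.9 265.6]
br [277.6 263.1]
jaw_l [230.1 198.7]
jaw_r [268.3 196.6]
knob [232.4  79.9]
0.78 0.00420629550096024 -0.05560425143960308
```

View pics/w6.png

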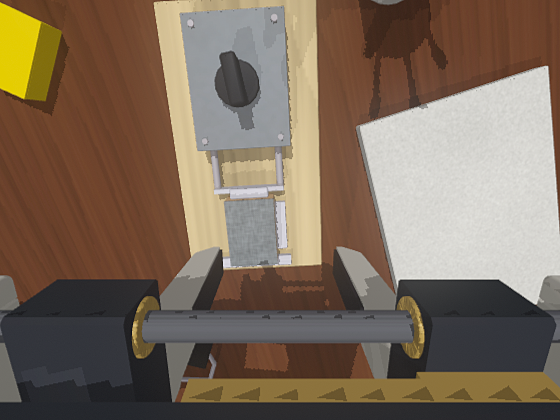

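The last view shows the jaw pad (249,193) closed against the block (252,232), the block flush with both stops, the knob turned, and the gripper clear.

```bash
python3 -c "
from workcell import ctrl
print(ctrl.hand_in())"
```

```text
the job is handed in; nothing more can be done
None
```

The block is flush against both stops and clamped by the dropped jaw; I let go of the knob as it met the notch wall, left everything else where it was, and handed the job in at about 31 s.

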